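Show a cup's foot sticker to the shop scanner

TASK

For the stock count, take the navy-blue tea cup out of its box and present the sticker under its foot to the counter scanner: hold the cup in the air, mouth uppermost, with the foot's underside facing the scanner's sloping window squarely, centred in front of it and 10 cm straight out from the glass. Finish while still holding it there, steady. Do not touch the scanner with the cup or the gripper, and leave the other cups and wares where they are.

Things in the scene. Friction and masses are not known exactly. Their poses are not given: they have to be found in the camera images.
- blue_cup_mid (a point): navy-blue cup with a cream band: straight-sided handleless tea cup, outside diameter 60 mm above a 44 mm foot, 85 mm tall, wall 4 mm, 0.13 to 0.24 kg, standing mouth up in a compartment of the wooden box; the point is on the cup's axis half-way up (42.5 mm above the underside of its foot); z runs from the foot to the mouth. A round white sticker is on the underside of its foot.
- green_cup_mid (a point): pale green cup with a cream band, to be left alone; same shape: straight-sided handleless tea cup, outside diameter 60 mm above a 44 mm foot, 85 mm tall, wall 4 mm, 0.13 to 0.24 kg, standing mouth up in a compartment of the wooden box; the point is on the cup's axis half-way up (42.5 mm above the underside of its foot); z runs from the foot to the mouth
- cream_cup_mid (a point): cream cup with a brown band, to be left alone; same shape: straight-sided handleless tea cup, outside diameter 60 mm above a 44 mm foot, 85 mm tall, wall 4 mm, 0.13 to 0.24 kg, standing mouth up in a compartment of the wooden box; the point is on the cup's axis half-way up (42.5 mm above the underside of its foot); z runs from the foot to the mouth
- gift_box: open shallow wooden box, fixed, 125 (x) by 360 (y) by 32 mm high, walls and floor 6 mm, three compartments in a row along its y, about 118 mm apart, one cup in each (which cup is where varies; each stands up to 10 mm off its compartment's centre); origin at the centre of its underside, on the table
- scan_window (a point): centre of the dark square glass window (64 by 66 mm, red line across) of the fixed counter scanner, 90 mm above the table. z points straight out of the glass, 35 degrees from vertical, leaning towards the robot's side; y is level, along the red line. The cup belongs on this z axis, its foot 100 mm and so its middle 142.5 mm from this point, the cup's z along this z
- scan_head: the scanner's black head, 85 by 88 by 34 mm, behind the glass; same origin and axes as the window point
- scanner: the scanner's foot (110 by 90 by 16 mm) and neck, fixed; origin on the table under the window's centre
- blue_cup: the navy-blue cup again, origin at the centre of the underside of its foot, z towards the mouth
- tea_bowl: white bowl, 120 mm across, 75 mm high, loose, to be left alone; origin under its foot
- tea_caddy: green can, 72 mm across, 100 mm high, loose, to be left alone; origin at its underside
- teapot: black teapot, body 104 mm across, 87 mm high, side handle along -x to 87 mm, spout along +y to 109 mm, loose, to be left alone; origin at its underside
There are look-alikes about, which are no part of the job. Leave any pink look-alike of the blue_cup alone. Leave any pink look-alike of the scanner alone.

How it is judged (in metres and radians):
On the way:
1. the blue cup is lifted clear of its box in the fingers (height (world z) of blue_cup_mid above 0.1 m and contact force between the fingers and blue_cup above 0.5 N and contact force between blue_cup and gift_box below 0.1 N), for 0.2 s.
At the end, for the whole second after the job is handed in: The blue cup is held still by the fingers in the air, touching neither scanner nor box, mouth uppermost, within 20 mm of the window axis, foot 100 mm from the glass (within 25 mm), axes within 12 degrees; other cups and wares within 30 mm of their starts (x of blue_cup_mid in the frame of scan_window between -0.02 and 0.02 m and y of blue_cup_mid in the frame of scan_window between -0.02 and 0.02 m and z of blue_cup_mid in the frame of scan_window between 0.1175 and 0.1675 m and angle between the z axis of blue_cup and the z axis of scan_window, either way round below 0.21 rad and angle between blue_cup_mid's own z axis and vertical below 1 rad and height (world z) of blue_cup_mid above 0.15 m and contact force between the fingers and blue_cup above 0.5 N and contact force between blue_cup and scan_head below 0.1 N and contact force between blue_cup and scanner below 0.1 N and contact force between blue_cup and gift_box below 0.1 N and linear speed of blue_cup below 0.03 m/s and angular speed of blue_cup below 0.2 rad/s and distance of each of green_cup_mid, cream_cup_mid, tea_bowl, tea_caddy, teapot from where it was at the start of the episode below 0.03 m); the arm keeps its last pose, push and grip.
It fails at once if the scanner is touched by the cup or the robot (contact force between any of blue_cup, the arm, the fingers and scanner above 1 N or contact force between any of blue_cup, the arm, the fingers and scan_head above 1 N).
It fails at once if another cup or ware is displaced by more than 30 mm (distance of any of green_cup_mid, cream_cup_mid, tea_bowl, tea_caddy, teapot from where it was at the start of the episode above 0.03 m).
It fails at once if another cup is tipped over (angle between any of green_cup_mid, cream_cup_mid's own z axis and vertical above 0.5 rad).
It also fails if it takes over 35 s, if anything falls off the work surface, if the arm or the gripper's body presses on something with over 40 N, if the wrist force passes 120 N, or if a joint passes its speed limit or range.

ROBOT

A 7-joint arm with a two-finger parallel gripper is mounted at the origin on the work surface. World frame = base frame: x ahead of the robot, y to its left, z up, the work surface at z = 0. Lengths are in m, angles in degrees, forces in N, time in s.
With the tool pointing down it reaches from about 0.4 to 0.925 m from the base axis. Payload 4.1 kg.
Tool frame: the origin (TCP) lies between the finger pads; the fingertips stand 11 mm ahead of it and the grasp point (between the pads) lies 8 mm behind it (r.tip_extent is the distance from the TCP to the fingertips, in m); z points along the fingers, y is the line along which they close (so a half turn about z gives the same grasp; the last joint's range is limited). The gripper opens to 85 mm and grips with 20 to 120 N. Pads are 22 mm wide; open, the fingers measure 114 mm over their backs; the gripper's body (76 mm by 85 mm) begins 54 mm behind the grasp point. The pads swing forward as they close: fully open they stand 13 mm farther back than shut.
Start: joints at [-74.427, 22.827, 2.584, 88.041, -1.071, 69.15, -2.905], TCP at [0.236, 0.606, 0.242] pointing down, gripper open.
Joint ranges: [-161.44, 161.44], [-28.35, 127.94], [-78.24, 83.42], [0, 140.83], [-78.03, 258.03], [13.02, 114.36], [-168.23, 168.23]. Speed limits (degrees/s): [147.25, 147.25, 180, 180, 180, 180, 180].

INTERFACE

Orientations are given as [roll, pitch, yaw] about the fixed x, y, z axes, in that order (R = Rz(yaw) Ry(pitch) Rx(roll)).
In Python, from workcell import r gives the robot as it stands. The module is installed in compiled form; this text tells all that it offers.
- The arm moves only by the shell command python3 -m jog 'ROWS' [OPENING]. ROWS is JSON, a list of rows, each a list of 2 entries, a list of its own where there are three numbers: the shift along the tool's x, y, z in m, then the turn, a rotation vector about the tool's x, y, z in degrees. In form: [[[x, y, z], [wx, wy, wz]], ...]. A call has 1 to 12 rows; each row is the pose to reach, as a shift and turn from the pose commanded when the call began, along the tool's axes at that moment; what a row does not reach only later rows make up. A row lasts 1/8 s, in which the tool goes at most 62.5 mm and 10.7 degrees, less where a joint would pass 70% of its speed; a pose out of reach is approached as far as the arm can. A call with a gripper value outside its range is refused whole. OPENING is the finger opening in m, from 0 to 0.0854, set as the call begins (- or left out, the last holds). The fingers move at their own pace and stop on an object; the grip force is fixed at half the most. Time passes only in rows, so rows that repeat a pose let the fingers close. It gives the time, the measured TCP pose, the force, the opening and the grip force at its end, in the units of the state.
- r.observe(): the state, without advancing time (a new reading comes with each control period).
- r.get_image(name): name is "side" or "top"; returns the picture (384x512x3 uint8, red, green, blue); there is no depth.
- r.camera_params(name): a dict with "camera_matrix" (3x3 intrinsics, pixels), "k1" (the pictures are not rectified: a ray, as slopes to the right and down, at radius r is drawn at 1 + k1 r^2 times it, then the intrinsics apply), "R" (3x3) and "t" (3): a world point X has camera coordinates R X + t. Camera axes: x right, y down, z forward; pixel columns grow to the right and rows downward; lengths in m; the calibration is good to about 2 mm. A picture is of the moment at which its call begins. camera_params takes no time and is no camera call.
- r.finish_job(): hands the job in; it is judged then, once.
The state is a dict: "clock": time; "qpos": joint angles; "qd": joint speeds; "effort": joint torques, N m; "ee_pos": TCP position; "tcp_rot": TCP orientation; "contact_force": force on the tool from outside, world axes, zero at the start; "torque": the same for the moment, N m; "grip_width": finger opening in m; "grip_force": force on a finger pad.
Only numpy, scipy, OpenCV 4.12 (cv2) and the standard library are available. Lean on these libraries where they do the work, as an engineer would, in place of code of your own. Each camera call takes 0.05 s, during which the arm holds its last target. There are 200 camera calls.

## Working session

There is one attempt and no reset: what is moved stays moved. The work goes in short steps, Python scripts to look and compute and a shell command to move; the robot and the scene stay as the last step left them, time stands still between calls to the robot, and variables do not carry over. Pictures are saved under pics/ and viewed, at most 10 in all, crops included, and the job is handed in when it is done.

```bash
mkdir -p pics
python3 - <<'E'
from workcell import r
import cv2, numpy as np
for n in("side","top"):
    cv2.imwrite(f"pics/{n}0.png",r.get_image(n)[:,:,::-1])
    p=r.camera_params(n); print(n,{k:np.round(v,4).tolist() for k,v in p.items()})
print(r.observe())
E
```

```text
side {'camera_matrix': [[405.7135, 0.0, 248.4163], [0.0, 405.7135, 191.9919], [0.0, 0.0, 1.0]], 'k1': -0.1232, 'R': [[-0.9205, -0.3905, 0.0165], [-0.2912, 0.657, -0.6954], [0.2607, -0.6449, -0.7185]], 't': [0.4622, 0.2868, 0.791]}
top {'camera_matrix': [[371.7112, 0.0, 255.193], [0.0, 371.7112, 192.4291], [0.0, 0.0, 1.0]], 'k1': -0.0984, 'R': [[0.0017, -1.0, -0.0035], [-0.993, -0.0013, -0.118], [0.118, 0.0036, -0.993]], 't': [-0.0851, 0.5832, 0.9951]}
{'clock': 0.1, 'qpos': array([-74.42845991,  22.86798788,   2.58097516,  88.10746901,
        -1.07089952,  69.15044123,  -2.9058421 ]), 'qd': array([ 0.06552614, -0.12462904, -0.01044108, -0.24133384,  0.01491458,
        0.0698067 , -0.0244929 ]), 'effort': array([ 3.57795681e-03, -4.76264584e+01,  1.37023050e+00, -2.54948401e+01,
        1.18781172e-02,  5.13501189e-03, -5.67056716e-06]), 'ee_pos': array([0.23530218, 0.60531791, 0.2413601 ]), 'tcp_rot': array([-1.79898540e+02,  7.76692105e-03,  1.58761297e+02]), 'contact_force': array([0.63927978, 0.24604845, 0.1712692 ]), 'torque': array([ 0.02668927,  0.08185167, -0.01706509]), 'grip_force': 0.0, 'grip_width': 0.08543624734841183}
```

View pics/side0.png

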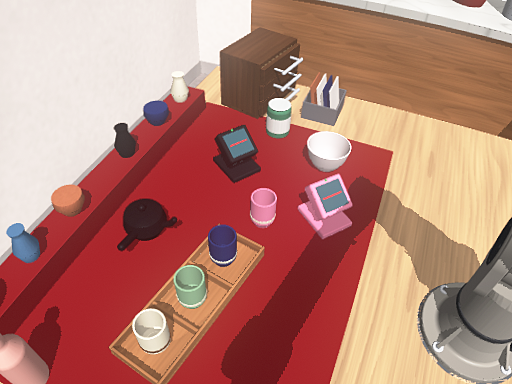

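View pics/top0.png

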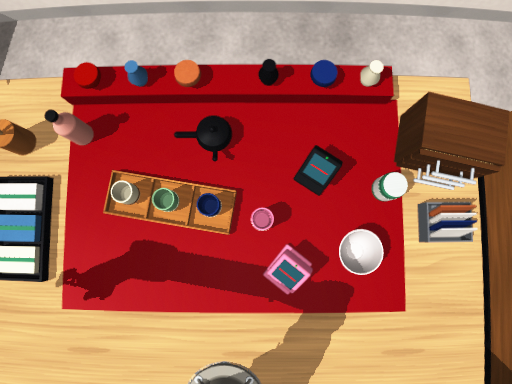

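Candidates for the blue cup:
- Navy cup in the box: top (208,205), side (223,243).
- Pink cup: top (262,219), a decoy.
- Navy bowl on the shelf: top (324,73).

Candidates for the scanner:
- Black: top (319,170), side (237,150).
- Pink: top (288,270), a decoy.

I choose the navy cup and the black scanner, and check both in close crops.

Run:
```python
import cv2, numpy as np
t=cv2.imread("pics/top0.png"); s=cv2.imread("pics/side0.png")
def c(im,x,y,w=80,h=60,k=5): return cv2.resize(im[y:y+h,x:x+w],None,fx=k,fy=k,interpolation=cv2.INTER_CUBIC)
a=np.vstack([np.hstack([c(t,170,175),c(t,280,140)]),np.hstack([c(s,185,215),c(s,200,122)])])
cv2.imwrite("pics/crop.png",a)
```

```text
(no output)
```

View pics/crop.png

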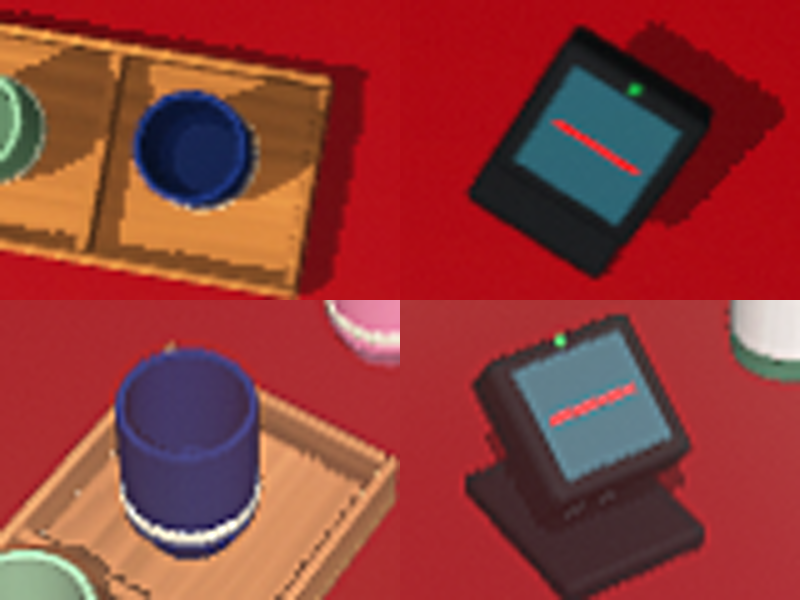

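The crop confirms both choices. The navy cup with a cream band stands in the box's right-hand compartment, with its rim centre at top (208.6,204.6) and side (222.6,236). The black scanner has a dark window with a red line, and its centre is at top ~(319,169.5).

```bash
cat > h.py <<'E'
from workcell import r
import numpy as np, cv2
from scipy.optimize import least_squares
from scipy.spatial.transform import Rotation as Ro
P={n:r.camera_params(n) for n in("side","top")}
def proj(n,X):
    p=P[n]; c=np.atleast_2d(X)@np.array(p["R"]).T+p["t"]
    u=c[:,:2]/c[:,2:]; u=u*(1+p["k1"]*(u**2).sum(1,keepdims=True)); K=np.array(p["camera_matrix"])
    return u@K[:2,:2].T+K[:2,2]
def tri(px,z=None):  # px: {cam:(u,v)}
    f=lambda X: np.concatenate([(proj(n,X)-px[n]).ravel() for n in px]+([[1000*(X[2]-z)]] if z is not None else []))
    s=least_squares(f,[.5,0,.1]); return s.x,np.abs(s.fun).max()
def wR(yaw,t=np.radians(35)): # z leans to heading yaw, y level
    z=np.array([np.sin(t)*np.cos(yaw),np.sin(t)*np.sin(yaw),np.cos(t)]); y=np.array([-np.sin(yaw),np.cos(yaw),0])
    return np.c_[np.cross(y,z),y,z]
def delta(p,R): # from measured pose to target, in tool axes
    o=r.observe(); R0=Ro.from_euler("xyz",o["tcp_rot"],degrees=True)
    return np.round(R0.inv().apply(p-o["ee_pos"]),4), np.round((R0.inv()*Ro.from_matrix(R)).as_rotvec(degrees=True),2)
E
python3 - <<'E'
from h import *
cu={"top":(208.2,204.3),"side":(222.3,235.8)}
for k in("top","side"): print(k,tri({k:cu[k]},z=.091))
print("cup",tri(cu))
T=np.array([(314.4,153),(336.6,166.6),(324,185.4),(302.6,172)])-.4
S=np.array([(222.4,136.8),(244,128),(254.8,149.4),(234.4,158.6)])-.4
L=np.array([[-32,1],[-32,-1],[32,-1],[32,1]])*[1,33]/1000.  # TL.. x down-slope
L=np.c_[L,np.zeros(4)]
def f(v,sgn): 
    X=v[:3]+(L*[1,sgn,1])@wR(v[3],v[4]).T
    return np.r_[(proj("top",X)-T).ravel(),(proj("side",X)-S).ravel()]
for sg in(1,-1):
    s=least_squares(f,[.6,-.2,.09,2.6,.6],args=(sg,)); print(sg,s.x,np.degrees(s.x[3:]),np.abs(s.fun).max())
E
```

```text
top (array([0.54522346, 0.03830414, 0.091     ]), np.float64(2.8421709430404007e-13))
side (array([0.54567708, 0.040305  , 0.091     ]), np.float64(3.410605131648481e-13))
cup (array([0.54601932, 0.03878841, 0.0889386 ]), np.float64(0.23544709478187542))
1 [ 0.63900141 -0.2527514   0.09081654  5.72762301  2.52051503] [328.16862533 144.41487337] 0.40851820619141677
-1 [ 0.63900141 -0.2527514   0.09081654  2.58603036  0.62107763] [148.16862549  35.58512702] 0.4085182223660979
```

Window centre is (0.639,-0.253,0.091): fitted height 0.091 against 0.090 given, fitted tilt 35.6° against 35°. The cup is at (0.5455,0.039), with its rim at 0.089 against 0.091 given. Both agree, so I set out.

```bash
cat >> h.py <<'E'
W=np.array([.639,-.2527,.090]); WR=wR(np.radians(148.2)); n=WR[:,2]
def down(yaw): return Ro.from_euler("xyz",[180,0,yaw],degrees=True).as_matrix()
E
python3 - <<'E'
from h import *
print(delta([.5455,.039,.17],down(83)))
E
```

```text
(array([-0.4943, -0.4154,  0.0722]), array([-8.000e-02,  7.000e-02,  7.576e+01]))
```

```bash
python3 -m jog '[[[-0.045,-0.038,0.0],[0,0,7]],[[-0.09,-0.076,0.0],[0,0,14]],[[-0.135,-0.114,0.0],[0,0,21]],[[-0.18,-0.15,0],[0,0,28]],[[-0.225,-0.19,0.0],[0,0,35]],[[-0.27,-0.227,0.01],[0,0,42]],[[-0.315,-0.265,0.02],[0,0,49]],[[-0.36,-0.303,0.03],[0,0,56]],[[-0.405,-0.34,0.04],[0,0,63]],[[-0.45,-0.378,0.055],[0,0,70]],[[-0.48,-0.404,0.067],[0,0,75]],[[-0.4943,-0.4154,0.0722],[0,0,75.8]]]' 0.085; python3 -m jog '[[[0,0,0],[0,0,0]],[[0,0,0],[0,0,0]]]'
python3 - <<'E'
from h import *
im={n:r.get_image(n) for n in("top","side")}
o=r.observe(); print(o["ee_pos"],o["tcp_rot"],o["clock"],o["qpos"].round(1))
a=[cv2.resize(im["top"][140:260,140:300],None,fx=2.5,fy=2.5),cv2.resize(im["side"][140:290,150:350],None,fx=2,fy=2)]
cv2.imwrite("pics/above.png",np.hstack(a)[:,:,::-1])
print(delta([.5455,.039,.052],down(83)))
E
```

```text
clock: 1.6
ee_pos: [0.5457, 0.0371, 0.1692]
tcp_rot: [-179.9, 0.1, 82.8]
contact_force: [0.0, 0.2, -0.7]
grip_width: 0.085
grip_force: 0.0
clock: 1.85
ee_pos: [0.5454, 0.0419, 0.1703]
tcp_rot: [-180.0, -0.1, 83.2]
contact_force: [-0.4, 0.3, 1.3]
grip_width: 0.0851
grip_force: 0.0
[0.54545644 0.04185894 0.17042326] [ 1.79998721e+02 -8.30752447e-02  8.31712066e+01] 1.95 [-35.1  18.6  32.2 107.6 -11.8  57.   -4.7]
(array([-0.003 ,  0.0004,  0.1184]), array([ 0.  , -0.08,  0.17]))
```

View pics/above.png

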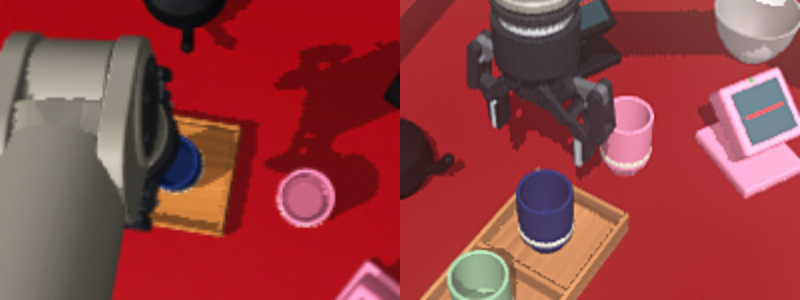

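The open gripper stands above the navy cup and the finger line looks centred on it (cup at ~(545,205) in the side half, ~(180,165) in the top half). I go down in stages and check the centring.

```bash
python3 -m jog '[[[0,0,0.005],[0,0,0]],[[0,0,0.015],[0,0,0]],[[0,0,0.03],[0,0,0]],[[0,0,0.04],[0,0,0]],[[0,0,0.045],[0,0,0]],[[0,0,0.045],[0,0,0]],[[0,0,0.045],[0,0,0]],[[0,0,0.045],[0,0,0]]]'
python3 - <<'E'
from h import *
im=r.get_image("side")
cv2.imwrite("pics/above2.png",cv2.resize(im[170:290,160:320],None,fx=5,fy=5,interpolation=cv2.INTER_CUBIC)[:,:,::-1])
print(delta([.5455,.039,.052],down(83)))
E
```

```text
clock: 2.95
ee_pos: [0.5461, 0.0396, 0.1255]
tcp_rot: [179.9, -0.0, 83.0]
contact_force: [-0.4, 0.4, 0.5]
grip_width: 0.085
grip_force: 0.0
(array([-0.0007, -0.0005,  0.0735]), array([ 0.05, -0.03, -0.04]))
```

View pics/above2.png

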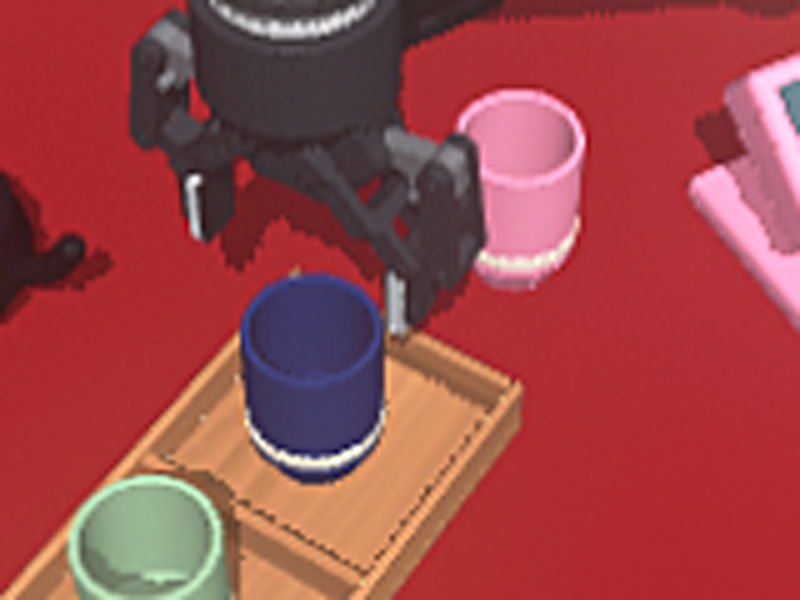

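The fingers are centred over the cup. The visible pad edges are its near side, which explains the small offset. I go down and grip.

```bash
python3 -m jog '[[[-0.0005,0,0.01],[0,0,0]],[[-0.0005,0,0.025],[0,0,0]],[[-0.0005,0,0.04],[0,0,0]],[[-0.0005,0,0.055],[0,0,0]],[[-0.0005,0,0.067],[0,0,0]],[[-0.0005,0,0.0735],[0,0,0]],[[-0.0005,0,0.0735],[0,0,0]],[[-0.0005,0,0.0735],[0,0,0]]]' && python3 -m jog '[[[0,0,0],[0,0,0]],[[0,0,0],[0,0,0]],[[0,0,0],[0,0,0]],[[0,0,0],[0,0,0]],[[0,0,0],[0,0,0]],[[0,0,0],[0,0,0]],[[0,0,0],[0,0,0]],[[0,0,0],[0,0,0]]]' 0.045
```

```text
clock: 4.0
ee_pos: [0.5462, 0.0391, 0.052]
tcp_rot: [179.9, -0.0, 83.0]
contact_force: [-0.4, 0.1, -0.5]
grip_width: 0.0848
grip_force: 0.0
clock: 5.0
ee_pos: [0.5463, 0.0392, 0.0525]
tcp_rot: [179.9, -0.0, 83.0]
contact_force: [-0.8, 0.3, 5.7]
grip_width: 0.0599
grip_force: 64.3
```

The grip is firm: 59.9 mm opening, as the 60 mm cup should give. Now I lift.

```bash
python3 -m jog '[[[0,0,-0.005],[0,0,0]],[[0,0,-0.015],[0,0,0]],[[0,0,-0.03],[0,0,0]],[[0,0,-0.05],[0,0,0]],[[0,0,-0.075],[0,0,0]],[[0,0,-0.1],[0,0,0]],[[0,0,-0.125],[0,0,0]],[[0,0,-0.15],[0,0,0]],[[0,0,-0.17],[0,0,0]],[[0,0,-0.185],[0,0,0]],[[0,0,-0.19],[0,0,0]],[[0,0,-0.19],[0,0,0]]]'
python3 - <<'E'
from h import *
x=np.array([np.cos(np.radians(58.2)),np.sin(np.radians(58.2)),0]); z=-n
R=np.c_[x,np.cross(z,x),z]; print(R.round(3),np.linalg.det(R))
for d in(.2465,.1465): print(W+d*n,delta(W+d*n,R))
E
```

```text
clock: 6.5
ee_pos: [0.5455, 0.0391, 0.2415]
tcp_rot: [-180.0, -0.0, 83.0]
contact_force: [-0.8, 0.3, -1.0]
grip_width: 0.0599
grip_force: 64.8
[[ 0.527  0.696  0.487]
 [ 0.85  -0.432 -0.302]
 [ 0.     0.574 -0.819]] 1.0
[ 0.51883657 -0.17819552  0.29192098] (array([-2.189e-01,  1.000e-04, -5.040e-02]), array([-34.46,  -7.57,  23.98]))
[ 0.56758441 -0.20842046  0.21000577] (array([-0.243 ,  0.0522,  0.0315]), array([-34.46,  -7.57,  23.98]))
```

```bash
python3 -m jog '[[[-0.008,0,-0.002],[-1.3,-0.3,0.9]],[[-0.024,0,-0.006],[-3.9,-0.9,2.7]],[[-0.046,0,-0.011],[-7.3,-1.6,5]],[[-0.07,0,-0.016],[-11,-2.4,7.6]],[[-0.095,0,-0.022],[-15,-3.3,10.4]],[[-0.12,0,-0.028],[-19,-4.2,13.2]],[[-0.145,0,-0.034],[-23,-5,16]],[[-0.17,0,-0.039],[-26.8,-5.9,18.6]],[[-0.192,0,-0.044],[-30.3,-6.6,21]],[[-0.208,0,-0.048],[-32.8,-7.2,22.8]],[[-0.216,0,-0.05],[-34.1,-7.5,23.7]],[[-0.219,0,-0.0504],[-34.46,-7.57,23.98]]]';python3 -m jog '[[[0,0,0],[0,0,0]],[[0,0,0],[0,0,0]],[[0,0,0],[0,0,0]],[[0,0,0],[0,0,0]]]'
python3 - <<'E'
from h import *
x=np.array([np.cos(np.radians(58.2)),np.sin(np.radians(58.2)),0]); z=-n
R=np.c_[x,np.cross(z,x),z]
for d in(.2465,.1465): print(delta(W+d*n,R))
print(r.observe()["qpos"].round(1))
for m in("side","top"): cv2.imwrite(f"pics/pre_{m}.png",r.get_image(m)[:,:,::-1])
a=[cv2.resize(cv2.imread("pics/pre_side.png")[60:260,120:370],None,fx=1.6,fy=1.6),cv2.resize(cv2.imread("pics/pre_top.png")[100:300,190:440],None,fx=1.6,fy=1.6)]
cv2.imwrite("pics/pre.png",np.hstack(a))
E
```

```text
clock: 8.0
ee_pos: [0.5175, -0.179, 0.291]
tcp_rot: [145.1, -0.0, 58.1]
contact_force: [0.1, 0.3, -1.1]
grip_width: 0.0594
grip_force: 64.9
clock: 8.5
ee_pos: [0.519, -0.1781, 0.292]
tcp_rot: [145.0, 0.0, 58.2]
contact_force: [0.1, 0.6, -1.5]
grip_width: 0.0597
grip_force: 64.9
(array([-0.0002, -0.0001,  0.    ]), array([ 0.01, -0.  ,  0.02]))
(array([-0.0002, -0.0001,  0.1   ]), array([ 0.01, -0.  ,  0.02]))
[-34.1 -10.   35.8 124.2  37.4  37.9 -53.7]
```

View pics/pre.png

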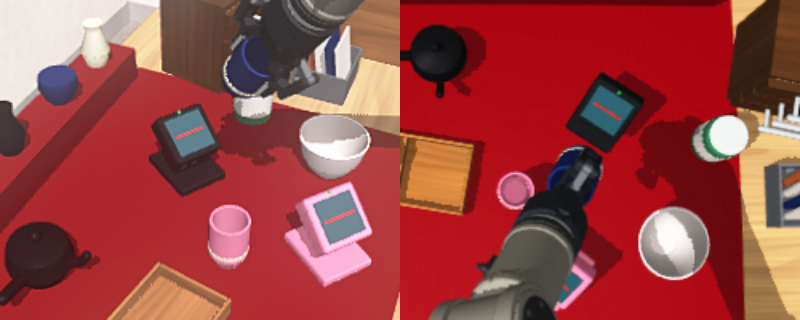

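The cup is held tilted, foot towards the black scanner, with nothing near it. I advance 100 mm along the axis and settle.

```bash
python3 -m jog '[[[0,0,0.004],[0,0,0]],[[0,0,0.012],[0,0,0]],[[0,0,0.023],[0,0,0]],[[0,0,0.035],[0,0,0]],[[0,0,0.047],[0,0,0]],[[0,0,0.059],[0,0,0]],[[0,0,0.071],[0,0,0]],[[0,0,0.082],[0,0,0]],[[0,0,0.091],[0,0,0]],[[0,0,0.097],[0,0,0]],[[0,0,0.1],[0,0,0]],[[0,0,0.1],[0,0,0]]]';python3 -m jog '[[[0,0,0],[0,0,0]],[[0,0,0],[0,0,0]],[[0,0,0],[0,0,0]],[[0,0,0],[0,0,0]],[[0,0,0],[0,0,0]],[[0,0,0],[0,0,0]],[[0,0,0],[0,0,0]],[[0,0,0],[0,0,0]]]'
python3 - <<'E'
from h import *
x=np.array([np.cos(np.radians(58.2)),np.sin(np.radians(58.2)),0]); z=-n
R=np.c_[x,np.cross(z,x),z]
print(delta(W+.1465*n,R))
th=np.linspace(0,2*np.pi,60)
out=[]
for m,(x0,y0) in (("side",(180,60)),("top",(255,110))):
    im=np.ascontiguousarray(r.get_image(m)[:,:,::-1]); k=5
    c=cv2.resize(im[y0:y0+120,x0:x0+80],None,fx=k,fy=k,interpolation=cv2.INTER_CUBIC)
    for h,rad in((.1,.022),(.185,.030)):  # expected foot and rim outlines
        X=W+h*n+rad*(np.cos(th)[:,None]*WR[:,0]+np.sin(th)[:,None]*WR[:,1])
        cv2.polylines(c,[np.int32((proj(m,X)-[x0,y0]+.5)*k)],True,(0,255,255),1)
    out.append(c)
cv2.imwrite("pics/fin.png",np.hstack(out))
E
```

```text
clock: 10.1
ee_pos: [0.5676, -0.2086, 0.21]
tcp_rot: [145.0, 0.0, 58.2]
contact_force: [0.2, 0.4, -0.2]
grip_width: 0.0596
grip_force: 64.9
clock: 11.1
ee_pos: [0.5676, -0.2085, 0.2101]
tcp_rot: [145.0, 0.0, 58.2]
contact_force: [0.3, -0.4, -1.2]
grip_width: 0.0595
grip_force: 64.9
(array([ 0.    , -0.0001,  0.    ]), array([ 0.01,  0.  , -0.  ]))
```

View pics/fin.png

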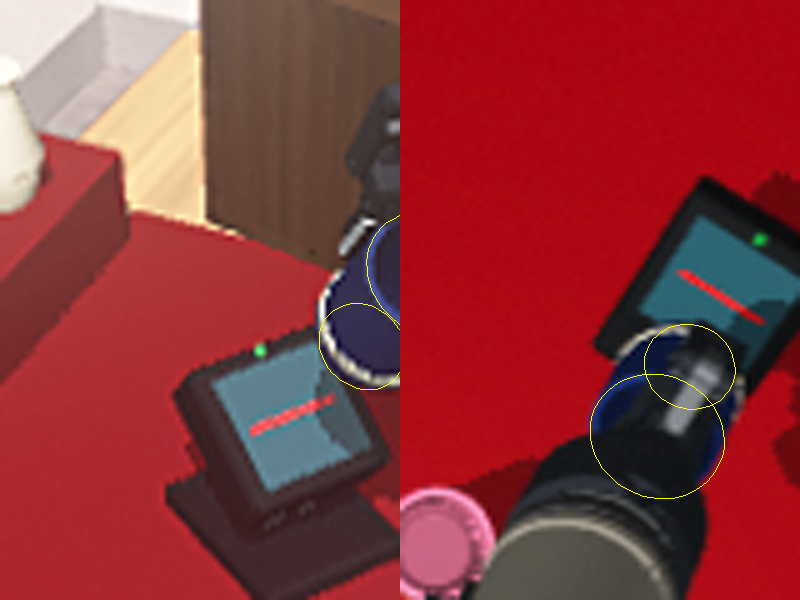

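The drawn foot and rim outlines fall on the cup in both views (foot ~(365,345) in the side half, ~(690,366) in the top half). It is on the axis, clear of the scanner and steady, so I hand the job in.

```bash
python3 -c "
from workcell import r
print(r.finish_job())"
```

```text
the job is handed in; nothing more can be done
None
```

I handed the job in at about 11 s with the navy-blue cup gripped steady, mouth up, on the black scanner's window axis, its foot about 100 mm from the glass by my measurements. I saw no contact with the scanner or other wares; the hand-in returned no verdict.

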